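# Set and lock the telescopic leg of a tabletop phone stand

### The job

Set up the small tabletop phone stand: first press the round orange cap on its hub fully home, then push the spring-loaded sliding leg in until the end of its black collar just meets the red band on the tube. Hold the leg there while the orange cam lever is still open, then swing the lever shut against the collar with the leg still at the band. Finish while still holding: keep the leg at the band and the shut lever firmly pinched between the fingers, one on the lever and one on the blue thumb rest; leave the mug, the power bank and the calculator where they are.

Things in the scene. Friction and masses are not known exactly. Their poses are not given: they have to be found in the camera images.
- stand: small tabletop phone stand, fixed to the desk. Origin on the desk under the hub; its +x axis points along the sliding leg (away from the hub), z up. Black hub block x -50..+45 mm, 56 mm wide, top at z 44 mm; a ball head on the hub at x -34 mm, 75 mm tall; two short rear legs. A bare aluminium tube (16 mm diameter, axis at z 30 mm) runs from the hub along +x into the sliding leg; it has thin black rings and one red band. All offsets below are in this stand's axes
- cap_top (a point): centre of the top of the round orange push-in cap (23 mm diameter) on the hub, at x 22 mm, y 0; 54.5 mm above the desk when proud, 46.5 mm when home
- root_cap (a joint): how far the orange cap is pressed down: 0 = standing proud, 0.008 m = home. It resists with about 5 N of friction and stays where it is left
- mark_edge (a point): outer (+x) edge of the red band (6 mm wide) on the bare tube, on the tube's axis (z 30 mm); axes as the stand. The band lies 95 to 130 mm from the stand's origin and does not move
- collar_end (a point): centre of the hub-side end of the leg's black collar, on the tube's axis (z 30 mm); axes as the stand, and it moves with the leg. From here the black collar reaches 44 mm along +x, is 26 mm wide and 28 mm tall (z 16 to 44 mm), then a 22 mm diameter aluminium tube and a rubber foot to 167 mm. The collar, thumb rest and lever all move with the leg
- leg (a joint): position of the sliding leg along the stand's +x (m): 0 = collar end 80 mm from the stand's origin, 0.105 = fully out, where a spring keeps it (1.4 N there, growing to 4 N at 0). Let go, it springs out again unless the lever is shut; the shut lever's cam grips the tube and the leg then no longer slides freely
- thumb_rest: blue thumb rest fixed to the -y side of the collar. Origin and axes as collar_end; it yields up to 1 mm when squeezed. A flat plate, x 9 to 43 mm, whose outer face lies at y -15 mm, and at its hub-side end a wing, x 4 to 10 mm, standing out to y -49 mm, z 17 to 43 mm over the desk. A finger beside the plate can push the wing toward the hub (-x) and so push the leg in
- lever_angle (a joint): angle of the orange cam lever (rad): 0 = shut, lying along the collar; starts open at 0.4 to 0.6; 0.75 = stop. Vertical pivot at x 8 mm, y +17.5 mm from collar_end; opening swings its free end out to +y. It stays where it is left; friction 0.06 N m. Below about 0.27 its cam begins to grip the tube
- cam_lever: the orange lever's blade, 52 mm long, 7 mm thick, 19 mm tall (z 20.5 to 39.5 mm over the desk). Origin on the pivot, its x axis along the blade to the free end. Shut, its outer face lies at y +21 mm from the leg's axis, so lever, collar and thumb rest together are 36 mm across
- lever_tip (a point): free end of the orange lever, 52 mm from its pivot, mid height (z 30 mm)
- mug: red mug with a handle, 100 mm tall; bystander, origin under its centre
- power_bank: flat grey power bank, 100x66x15 mm; bystander, origin under its centre
- calculator: flat black calculator, 118x74x11 mm; bystander, origin under its centre

How it is judged:
On the way, in this order (a step that is already met when the one before it is completed fails the run):
1. the orange cap is pressed home with the leg not yet at the band (value of joint root_cap above 0.0065 m and x of collar_end in the frame of mark_edge above 0.02 m), for 0.1 s.
2. the leg is held at the red band with the lever still open (x of collar_end in the frame of mark_edge between -0.005 and 0.005 m and value of joint lever_angle above 0.25 rad), for 0.2 s.
3. the lever is shut with the leg at the band (x of collar_end in the frame of mark_edge between -0.005 and 0.005 m and value of joint lever_angle below 0.1 rad), for 0.2 s.
At the end, for the whole second after the job is handed in: Cap home (at least 6.5 of its 8 mm), collar end within 5 mm of the red band's outer edge and at rest, lever shut (under 0.1 rad), and the fingers still pinching with more than 4 N on the lever and more than 4 N on the blue thumb rest (all of step 3 and value of joint root_cap above 0.0065 m and contact force between the fingers and cam_lever above 4 N and contact force between the fingers and thumb_rest above 4 N and velocity of joint leg between -0.01 and 0.01 m/s); the arm keeps its last pose, push and grip.
It fails at once if the lever is shut (under 0.15 rad) while the collar end is more than 8 mm from the band's outer edge (value of joint lever_angle below 0.15 rad and (x of collar_end in the frame of mark_edge above 0.008 m or x of collar_end in the frame of mark_edge below -0.008 m)).
It fails at once if the mug is moved by more than 30 mm (distance of mug from where it was at the start of the episode above 0.03 m).
It fails at once if the power bank is moved by more than 30 mm (distance of power_bank from where it was at the start of the episode above 0.03 m).
It fails at once if the calculator is moved by more than 30 mm (distance of calculator from where it was at the start of the episode above 0.03 m).
It also fails if it takes over 45 s, if anything falls off the work surface, if the arm or the gripper's body presses on something with over 40 N, if the wrist force passes 120 N, or if a joint passes its speed limit or range.

### The arm

A 7-joint arm with a two-finger parallel gripper is mounted at the origin on a cart in front of the work surface, level with it; the furniture and walls round the work are solid. World frame = base frame: x ahead of the robot, y to its left, z up, the work surface at z = 0. Lengths are in m, angles in rad, forces in N, time in s.
With the tool pointing down it reaches from about 0.425 to 0.925 m from the base axis. Payload 6.8 kg.
Tool frame: the origin (TCP) lies midway between the tips of the shut fingers; the grasp point (between the pads) lies 19 mm behind it (grip_point_offset is the z of the grasp point in the tool frame, in m); z points along the fingers, y is the line along which they close (so a half turn about z gives the same grasp; the last joint's range is limited). The gripper opens to 85 mm and grips with 20 to 120 N. Pads are 22 mm wide; open, the fingers measure 114 mm over their backs; the gripper's body (76 mm by 85 mm) begins 54 mm behind the grasp point. The pads swing forward as they close: fully open they stand 13 mm farther back than shut.
Start: joints at [-1.258, 0.477, 0.022, 1.555, -0.011, 1.109, -0.083], TCP at [0.276, 0.616, 0.231] pointing down, gripper open.
Joint ranges: [-2.96, 2.96], [-0.34, 2.1], [-1.41, 1.46], [0.24, 2.44], [-1.37, 4.51], [0.17, 1.92], [-2.96, 2.96]. Speed limits (rad/s): [2.39, 2.39, 3.14, 3.14, 3.14, 3.14, 3.14].

### API

Orientations are given as a rotation vector (axis times angle).
In Python, from bench import get_obs, grab_frame, calibration, hand_in, grip_point_offset gives the robot as it stands.
- The arm moves only by the shell command python3 -m pendant 'ROWS' [OPENING] [FORCE]. ROWS is a JSON object of lists of equal length, an entry for each row: "translation": the shift along the world's x, y, z in units of 25 mm (1.0 is 25 mm), a list of three; "delta_rot": the turn, a rotation vector about the world's x, y, z in units of 5 degrees (1.0 is 5 degrees), a list of three. In form: {"translation": [[dx, dy, dz], ...], "delta_rot": [[rx, ry, rz], ...]}. A call has 1 to 12 rows; each row is the pose to reach, as a shift and turn from the pose commanded when the call began; what a row does not reach only later rows make up. A row lasts 1/8 s, in which the tool goes at most 62.5 mm and 10.7 degrees, less where a joint would pass 70% of its speed; a pose out of reach is approached as far as the arm can. A call with a gripper value outside its range is refused whole. OPENING is the opening, from 0 (shut) to 1 (fully open), set as the call begins (- or left out, the last holds). The fingers move at their own pace and stop on an object; FORCE is the grip in N (left out, the last holds). Time passes only in rows, so rows that repeat a pose let the fingers close. It gives the time, the measured TCP pose, the force, the opening and the grip force at its end, in the units of the state.
- get_obs(): the state, without advancing time (a new reading comes with each control period).
- grab_frame(name): name is "scene" or "side" or "wrist"; returns (picture, depth): 400x640x3 uint8, red, green, blue; 400x640 float32, m along the optical axis (not along the pixel's ray), 0 where there is no reading.
- calibration(name): a dict with "K" (3x3 intrinsics, pixels), "rvec" (rotation vector, rad) and "tvec" (3), from world to camera coordinates, as OpenCV has them. Camera axes: x right, y down, z forward; pixel columns grow to the right and rows downward; lengths in m; the calibration is good to about 2 mm. A picture is of the moment at which its call begins: read the wrist's pose just before it. calibration takes no time and is no camera call; for the wrist camera it gives the pose at the moment of the call.
- hand_in(): hands the job in; it is judged then, once.
The state is a dict: "clock": time; "joints": joint angles; "qvel": joint speeds; "tau": joint torques, N m; "tcp_pos": TCP position; "orientation": TCP orientation; "contact_force": force on the tool from outside, world axes, zero at the start; "moment": the same for the moment, N m; "grip_width": finger opening in m; "gripper_force": force on a finger pad.
Only numpy, scipy, OpenCV 4.12 (cv2) and the standard library are available. Lean on these libraries where they do the work, as an engineer would, in place of code of your own. Each camera call takes 0.05 s, during which the arm holds its last target. There are 200 camera calls.

## Working session

There is one attempt and no reset: what is moved stays moved. The work goes in short steps, Python scripts to look and compute and a shell command to move; the robot and the scene stay as the last step left them, time stands still between calls to the robot, and variables do not carry over. Pictures are saved under pics/ and viewed, at most 10 in all, crops included, and the job is handed in when it is done.

```bash
mkdir -p pics; cat > h.py <<'E'
import numpy as np, cv2
from bench import *
def cam(n):
    c=calibration(n); R=cv2.Rodrigues(np.array(c["rvec"],float))[0]; return np.array(c["K"]),R,np.array(c["tvec"],float).ravel()
def ray(n,u,v,z,c=None):
    K,R,t=c or cam(n); o=-R.T@t; d=R.T@np.linalg.inv(K)@np.array([u,v,1.]); return o+d*(z-o[2])/d[2]
def cloud(n,depth,c=None):
    K,R,t=c or cam(n); v,u=np.indices(depth.shape); d=depth
    P=np.stack([(u-K[0,2])/K[0,0]*d,(v-K[1,2])/K[1,1]*d,d],-1); return (P-t)@R
E
python3 - <<'E'
from h import *
o=get_obs(); print({k:np.round(v,3) for k,v in o.items()}, grip_point_offset)
for n in ["scene","side"]:
    p,d=grab_frame(n); cv2.imwrite(f"pics/{n}0.png",p[...,::-1]); np.save(f"{n}0.npy",d)
    K,R,t=cam(n); print(n,-R.T@t)
E
```

```text
{'clock': np.float64(0.0), 'joints': array([-1.258,  0.478,  0.022,  1.556, -0.011,  1.109, -0.083]), 'qvel': array([-0.001, -0.   , -0.   ,  0.   , -0.   , -0.002, -0.001]), 'tau': array([ 1.0000e-03, -5.9646e+01,  1.6090e+00, -2.8119e+01,  1.3000e-02,
        9.0000e-03,  0.0000e+00]), 'tcp_pos': array([0.275, 0.616, 0.23 ]), 'orientation': array([-6.560e-01, -3.072e+00,  3.000e-03]), 'contact_force': array([0.64 , 0.546, 0.335]), 'moment': array([-0.026, -0.005,  0.017]), 'gripper_force': np.float64(0.0), 'grip_width': np.float64(0.085)} -0.0187
scene [ 0.22343203 -0.71361784  0.56472204]
side [ 0.16853145 -1.00777166  0.92352933]
```

View pics/scene0.png

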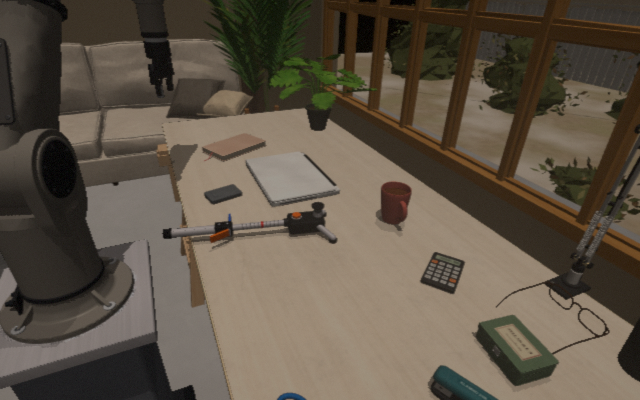

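View pics/side0.png

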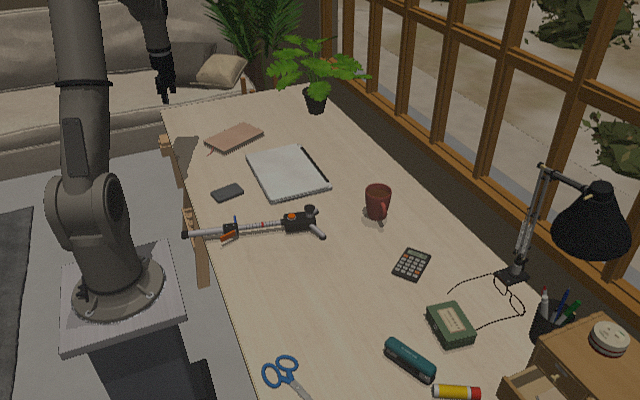

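Both views show the stand with its hub at scene (303,222), and the leg pointing toward the robot with its foot at (168,233). The blue rest is at (229,225) and the orange lever at (219,237), on the -Y side. The power bank is at (222,194), the mug at (395,203) and the calculator at (443,272).

```bash
python3 - <<'E'
from h import *
for n in ["scene","side"]:
    im=cv2.imread(f"pics/{n}0.png"); h=cv2.cvtColor(im,cv2.COLOR_BGR2HSV); d=np.load(f"{n}0.npy"); P=cloud(n,d)
    roi=np.zeros(im.shape[:2],bool); roi[195:250,160:345]=1
    for nm,lo,hi in [("orange",(5,170,120),(16,255,255)),("blue",(105,120,40),(125,255,255)),("red",(0,120,60),(4,255,255)),("red2",(170,120,60),(180,255,255))]:
        m=(cv2.inRange(h,lo,hi)>0)&roi
        k,l,s,c=cv2.connectedComponentsWithStats(m.astype(np.uint8))
        for i in range(1,k):
            if s[i,4]>5: print(n,nm,s[i],c[i].round(1),np.median(P[l==i],0).round(3),ray(n,*c[i],.054 if c[i][0]>275 else .03).round(3))
E
```

```text
scene orange [293 212   8   5  28] [296.1 214. ] [0.511 0.041 0.055] [0.512 0.043 0.054]
scene orange [210 229  18   8  28] [218.9 232.8] [0.315 0.054 0.041] [0.317 0.07  0.03 ]
scene blue [229 215   2   6   7] [229.1 217.9] [0.351 0.103 0.045] [0.355 0.128 0.03 ]
scene red [261 222   2   5  10] [261.5 224. ] [0.423 0.058 0.037] [0.425 0.068 0.03 ]
side orange [288 213   7   5  26] [291.2 215.3] [0.512 0.041 0.051] [0.511 0.038 0.054]
side orange [220 230  15   8  28] [227.2 233.4] [0.317 0.056 0.038] [0.318 0.064 0.03 ]
side blue [234 216   2   7  12] [234.5 219. ] [0.353 0.106 0.041] [0.355 0.121 0.03 ]
side red [262 222   2   5   7] [262.4 224.1] [0.425 0.057 0.034] [0.426 0.062 0.03 ]
```

```bash
python3 -m pendant '{"translation":[[7,-21,3],[7,-21,3],[7,-21,3],[7,-21,3],[7,-21,3],[7,-21,3],[7,-21,3],[7,-21,3],[7,-21,3],[7,-21,3],[7,-21,3],[7,-21,3]],"delta_rot":[[0,0,2],[0,0,2],[0,0,2],[0,0,2],[0,0,2],[0,0,2],[0,0,2],[0,0,2],[0,0,2],[0,0,2],[0,0,2],[0,0,2]]}' 0 
python3 - <<'E'
from h import *
o=get_obs(); print(o["tcp_pos"],o["joints"].round(3) if hasattr(o["joints"],"round") else o["joints"],o["qvel"])
c=cam("wrist"); p,d=grab_frame("wrist"); cv2.imwrite("pics/w0.png",p[...,::-1]); np.savez("w0.npz",d=d,K=c[0],R=c[1],t=c[2])
E
```

```text
clock: 1.6
tcp_pos: [0.4502, 0.0925, 0.3059]
orientation: [-0.382, -3.118, 0.0]
contact_force: [-0.6, 0.7, 0.5]
grip_width: 0.0
gripper_force: 0.0
[0.45017801 0.09253312 0.30592187] [-0.622  0.034  0.294  1.966 -0.011  1.144  1.003] [-4.37525708e-03 -5.24987359e-05  2.15061447e-03 -7.89318133e-04
  3.26967535e-03  1.80227942e-03  2.35207547e-03]
```

View pics/w0.png

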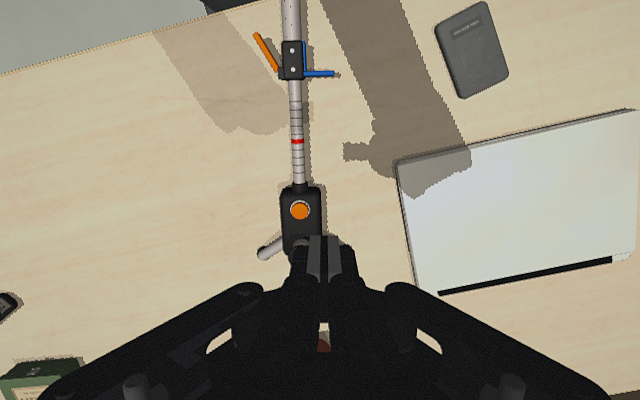

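The wrist view shows the whole stand: cap (299,210), red band (297,141), collar (291,60), open lever (265,50) and blue wing (320,73). The power bank at (472,48) is well clear.

```bash
python3 - <<'E'
from h import *
im=cv2.imread("pics/w0.png"); h=cv2.cvtColor(im,cv2.COLOR_BGR2HSV); f=np.load("w0.npz"); c=(f["K"],f["R"],f["t"]); P=cloud("wrist",f["d"],c)
def comp(lo,hi):
    m=cv2.inRange(h,lo,hi); m[240:]=0
    k,l,s,ce=cv2.connectedComponentsWithStats(m); return [(s[i],ce[i],l==i) for i in range(1,k) if s[i,4]>15]
for nm,lo,hi in [("orange",(6,150,80),(18,255,255)),("blue",(100,120,40),(125,255,255)),("red",(0,150,80),(4,255,255)),("red2",(172,150,80),(180,255,255))]:
    for s,ce,l in comp(lo,hi): print(nm,s,ce.round(1),np.median(P[l],0).round(4),cv2.minAreaRect(np.argwhere(l)[:,::-1].astype(np.float32)))
cap=ray("wrist",*[x for x in comp((6,150,80),(18,255,255)) if x[1][1]>150][0][1],.0545,c)
# tube axis: high-z points near tube between hub and collar, per-row mid of pixels with z>.02
Q=[]
for v in list(range(92,136))+list(range(146,180)):
    u=[u for u in range(275,320) if .024<P[v,u,2]<.05]
    if u: Q.append(ray("wrist",(u[0]+u[-1])/2,v,.033,c))
Q=np.array(Q); m=Q.mean(0); vv=np.linalg.svd(Q-m)[2][0]; vv*=-np.sign(vv[0]); 
ex=np.r_[vv[:2],0]; ex/=np.linalg.norm(ex); ey=np.array([-ex[1],ex[0],0])
ang=np.degrees(np.arctan2(ex[1],ex[0])); print("axis ang",ang,"m",m,"cap",cap)
d2=m-cap; print("cap offset from axis",-(d2@ey))
a2=m[:2]-cap[:2]; print("ang cap->tube",np.degrees(np.arctan2(a2[1],a2[0])))
org=cap-.022*ex
def st(p): q=p-org; return np.array([q@ex,q@ey,p[2]]).round(4)
for s,ce,l in comp((0,150,80),(4,255,255))+comp((172,150,80),(180,255,255)):
    ys=np.argwhere(l)[:,0]; print("red edges", [st(ray("wrist",ce[0],y,.038,c)) for y in (ys.min()-.5,ys.max()+.5)])
S=(P-org)@np.stack([ex,ey,[0,0,1]],1)
for s,ce,l in comp((100,120,40),(125,255,255)): print("blue stand rng",np.percentile(S[l],[3,97],axis=0).round(4))
for s,ce,l in comp((6,150,80),(18,255,255)): print("orange rng",np.percentile(S[l],[3,97],axis=0).round(4))
np.savez("st.npz",org=org,ex=ex,ey=ey)
# obstacles near
print(org,ex)
E
```

```text
orange [253  32  26  40 248] [265.8  51.5] [0.3148 0.0559 0.0388] ((266.1427307128906, 51.4130859375), (43.71268844604492, 6.425058841705322), 58.671302795410156)
orange [291 202  17  18 230] [299.3 210.7] [0.5116 0.0445 0.0524] ((299.3000183105469, 210.6000213623047), (16.127614974975586, 16.76007080078125), 18.434947967529297)
blue [302  41  32  36 245] [312.9  67. ] [0.3506 0.1012 0.0416] ((317.5356140136719, 58.13951110839844), (35.17033004760742, 30.110301971435547), 88.21009063720703)
red [291 139  13   5  52] [297.  140.8] [0.4248 0.0636 0.0363] ((297.0, 141.0), (4.0, 12.0), 90.0)
axis ang 167.49100093229055 m [0.41859904 0.06476092 0.033     ] cap [0.51098673 0.0446997  0.0545    ]
cap offset from axis -0.0004255167137447188
ang cap->tube 167.748883553076
red edges [array([ 1.134e-01, -1.000e-04,  3.800e-02]), array([0.107 , 0.0002, 0.038 ])]
blue stand rng [[ 0.1878 -0.0456 -0.0247]
 [ 0.2235 -0.0116 -0.0108]]
orange rng [[ 0.1962  0.0206 -0.0222]
 [ 0.2347  0.0431 -0.014 ]]
orange rng [[ 0.0109 -0.0098 -0.0058]
 [ 0.0309  0.0096 -0.0007]]
[0.53246449 0.03993466 0.0545    ] [-0.976262    0.21659295  0.        ]
```

```bash
python3 -m pendant '{"translation":[[2.4,-1.8,-2],[2.4,-1.8,-4],[2.4,-1.8,-6],[2.4,-1.8,-8],[2.4,-1.85,-9.4],[2.4,-1.85,-9.8],[2.4,-1.85,-10.2],[2.4,-1.85,-10.4],[2.4,-1.85,-10.5],[2.4,-1.85,-10.5],[2.4,-1.85,-10.5]],"delta_rot":[[0,0,0.3],[0,0,0.3],[0,0,0.3],[0,0,0.3],[0,0,0.3],[0,0,0.3],[0,0,0.3],[0,0,0.3],[0,0,0.3],[0,0,0.3],[0,0,0.3]]}' 0
```

```text
clock: 3.02
tcp_pos: [0.5112, 0.0456, 0.0465]
orientation: [0.345, 3.122, 0.004]
contact_force: [-7.3, 0.7, 22.9]
grip_width: -0.0003
gripper_force: 11.4
```

```bash
python3 -m pendant '{"translation":[[0,0,2],[0,0,4],[-2,0.3,4],[-4,0.5,4],[-6,0.8,4],[-8.5,1.05,4],[-8.5,1.05,4],[-8.5,1.05,4],[-8.5,1.05,4],[-8.5,1.05,4]],"delta_rot":[[0,0,0],[0,0,0],[0.4,1.9,0],[0.8,3.8,0],[1.2,5.7,0],[1.5,6.8,0],[1.5,6.8,0],[1.5,6.8,0],[1.5,6.8,0],[1.5,6.8,0]]}' 1
python3 - <<'E'
from h import *
o=get_obs(); print(np.round(o["joints"],3)); R=cv2.Rodrigues(np.array(o["orientation"]))[0]; print(R.round(3))
s=np.load("st.npz"); q=o["tcp_pos"]-s["org"]; print(q@s["ex"],q@s["ey"])
p,d=grab_frame("side"); cv2.imwrite("pics/s1.png",cv2.resize(p[120:280,100:360,::-1],None,fx=3,fy=3))
c=cam("wrist");p,d=grab_frame("wrist"); cv2.imwrite("pics/w1.png",p[...,::-1])
E
```

```text
clock: 4.28
tcp_pos: [0.2992, 0.0712, 0.144]
orientation: [-0.278, -2.522, -0.085]
contact_force: [0.6, 0.5, 0.3]
grip_width: 0.0851
gripper_force: 0.0
[-0.423  0.38   0.277  2.147 -0.319  1.23   1.416]
[[-0.802  0.218 -0.556]
 [ 0.18   0.976  0.123]
 [ 0.57  -0.001 -0.822]]
0.2345330421008456 0.019963050804979992
```

View pics/w1.png

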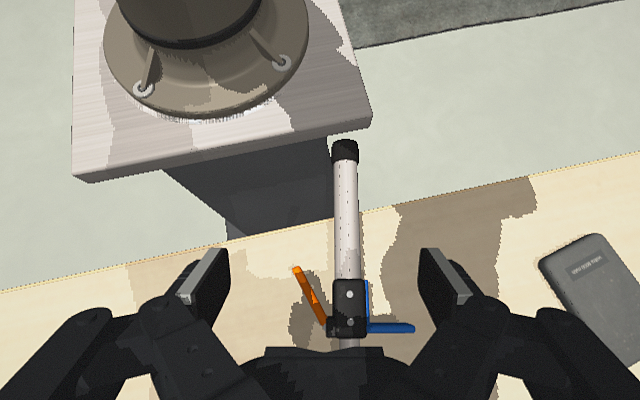

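The open fingers straddle the collar. The lever at (308,295) and the wing at (392,328) are both between them, and the tilted pose was reached. Next I lower the tool.

```bash
python3 -m pendant '{"translation":[[0,0,-1.5],[0,0,-3],[0,0,-4],[0,0,-4.7],[0,0,-5.1],[0,0,-5.2],[0,0,-5.2]],"delta_rot":[[0,0,0],[0,0,0],[0,0,0],[0,0,0],[0,0,0],[0,0,0],[0,0,0]]}' 1
python3 - <<'E'
from h import *
o=get_obs()
s=np.load("st.npz"); q=o["tcp_pos"]-s["org"]; print(q@s["ex"],q@s["ey"])
c=cam("wrist");p,d=grab_frame("wrist"); cv2.imwrite("pics/w2.png",p[...,::-1])
E
```

```text
clock: 5.25
tcp_pos: [0.2985, 0.0712, 0.0141]
orientation: [-0.279, -2.521, -0.085]
contact_force: [-0.2, -0.3, -0.6]
grip_width: 0.0856
gripper_force: 0.0
0.23516079217217112 0.020173906904670545
```

View pics/w2.png

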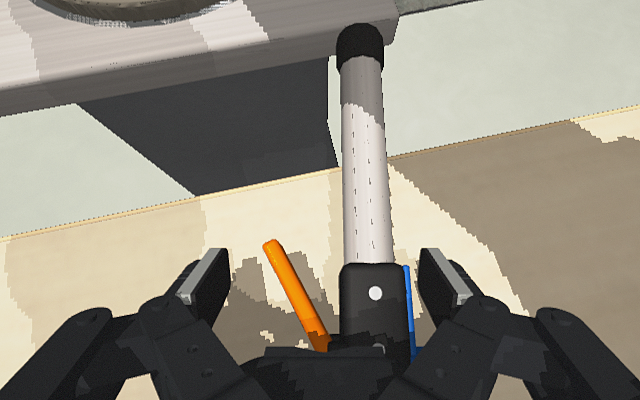

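```bash
cat > leg.py <<'E'
from h import *
import sys
s=np.load("st.npz")
def st(p): q=p-s["org"]; return np.array([q@s["ex"],q@s["ey"],p[2]])
def meas(tag):
    o=get_obs(); print("tcp",st(np.array(o["tcp_pos"])).round(4),"t",o["clock"])
    c=cam("wrist"); p,d=grab_frame("wrist"); im=p[...,::-1]; cv2.imwrite(f"pics/w{tag}.png",im)
    h=cv2.cvtColor(im,cv2.COLOR_BGR2HSV)
    m=cv2.inRange(h,(6,150,60),(18,255,255)); P=cloud("wrist",d,c); S=(P-s["org"])@np.stack([s["ex"],s["ey"],[0,0,1]],1); S[...,2]=P[...,2]
    L=S[(m>0)&(P[...,2]<.06)&(P[...,2]>.01)]
    if len(L)>20:
        r=cv2.fitLine(L[:,:2].astype(np.float32),cv2.DIST_L2,0,.01,.01).ravel(); print("lever ang",np.arctan2(r[1],r[0]) if r[0]>0 else np.arctan2(-r[1],-r[0]),"tip x,y",np.percentile(L[:,0],98),np.percentile(L[:,1],98))
    # collar top surface (z~.044, |y|<.012): far end
    T=S[(abs(P[...,2]-.044)<.0035)&(abs(S[...,1])<.008)&(S[...,0]>.1)&(h[...,2]<110)]
    if len(T): print("collar_end est by depth",np.percentile(T[:,0],99)-.044,len(T))
    b=cv2.inRange(h,(100,120,40),(125,255,255)); B=S[(b>0)&(P[...,2]<.06)&(S[...,1]<0)&(S[...,1]>-.06)]
    if len(B): print("blue x",np.percentile(B[:,0],[2,98])-[.004,.043])
    for n in ["scene","side"]:
        c=cam(n); p,d=grab_frame(n); h=cv2.cvtColor(p[...,::-1].copy(),cv2.COLOR_BGR2HSV); P=cloud(n,d,c); S=(P-s["org"])@np.stack([s["ex"],s["ey"],[0,0,1]],1); z=P[...,2]
        box=(S[...,0]>.1)&(S[...,0]<.27)&(abs(S[...,1])<.07)&(z<.06)&(z>.01)
        for nm,lo,hi in [("blue",(100,110,40),(125,255,255)),("orange",(6,150,60),(18,255,255)),("red",(0,120,60),(4,255,255))]:
            q=S[(cv2.inRange(h,lo,hi)>0)&box]
            if len(q)>2: print(n,nm,len(q),np.percentile(q[:,0],[5,95]).round(4),np.percentile(q[:,1],[5,95]).round(4))
if __name__=="__main__": meas(sys.argv[1])
E
python3 leg.py 3
python3 -m pendant '{"translation":[[0.5,-0.11,0],[1,-0.22,0],[1.5,-0.33,0],[2,-0.44,0],[2.4,-0.53,0],[2.7,-0.6,0],[2.7,-0.6,0]],"delta_rot":[[0,0,0],[0,0,0],[0,0,0],[0,0,0],[0,0,0],[0,0,0],[0,0,0]]}' 1
python3 leg.py 4
```

```text
tcp [0.2351 0.0201 0.0142] t 5.3
lever ang 0.51120865 tip x,y 0.23534392083737343 0.04394683831637919
collar_end est by depth 0.30312723140908393 4274
blue x [0.18843385 0.18239462]
scene orange 30 [0.2   0.237] [0.0259 0.047 ]
scene red 10 [0.1097 0.1129] [0.0018 0.009 ]
side orange 24 [0.219  0.2349] [0.0182 0.0501]
side red 5 [0.1078 0.1104] [0.002 0.012]
clock: 6.32
tcp_pos: [0.3665, 0.0561, 0.0138]
orientation: [-0.279, -2.522, -0.085]
contact_force: [-3.1, 0.6, 4.1]
grip_width: 0.0854
gripper_force: 2.2
tcp [0.1655 0.0202 0.0138] t 6.325
lever ang 0.5150598 tip x,y 0.17383001908860746 0.04393626080095628
collar_end est by depth 0.24142162370829567 4934
blue x [0.12311707 0.12047555]
scene orange 72 [0.1497 0.1751] [0.0147 0.0469]
side orange 53 [0.1458 0.1735] [0.0155 0.0469]
```

```bash
python3 -m pendant '{"translation":[[0.2,-0.05,0],[0.41,-0.09,0],[0.41,-0.09,0],[0.41,-0.09,0]],"delta_rot":[[0,0,0],[0,0,0],[0,0,0],[0,0,0]]}' 1
python3 leg.py 5
python3 -c "
import cv2;a=cv2.imread('pics/w5.png');cv2.imwrite('pics/w5v.png',a)"
```

```text
clock: 6.98
tcp_pos: [0.3761, 0.0539, 0.0138]
orientation: [-0.279, -2.521, -0.085]
contact_force: [-3.5, 1.8, 3.8]
grip_width: 0.0857
gripper_force: 2.3
tcp [0.1557 0.0203 0.0138] t 6.975
lever ang 0.5122099 tip x,y 0.1640318168446658 0.04395648628470567
collar_end est by depth 0.2316627441780939 4935
blue x [0.11330291 0.11051067]
scene orange 71 [0.1398 0.1658] [0.0157 0.046 ]
side orange 53 [0.1353 0.1633] [0.0168 0.05  ]
```

View pics/w5v.png

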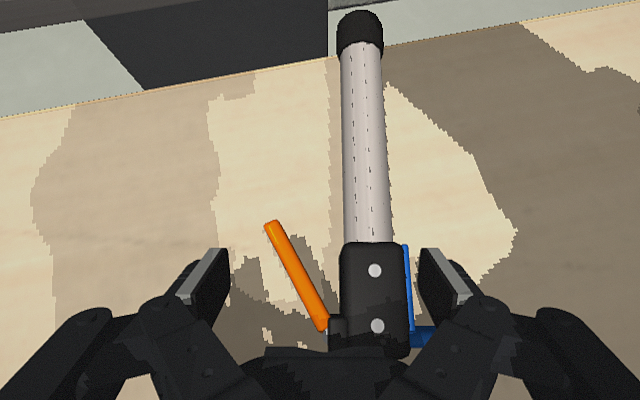

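```bash
python3 - <<'E'
from h import *
im=cv2.imread("pics/w0.png"); f=np.load("w0.npz"); c=(f["K"],f["R"],f["t"]); s=np.load("st.npz")
g=cv2.cvtColor(im,cv2.COLOR_BGR2GRAY)
for v in range(74,90): print(v,g[v,284:304:3],(((ray("wrist",292,v+.5,.044,c)-s["org"])@s["ex"])).round(4))
n="side"; p,d=grab_frame(n); cv2.imwrite("pics/s6.png",cv2.resize(p[185:265,180:340,::-1],None,fx=5,fy=5))
E
```

```text
74 [35 63 58 59 57 52 33] 0.1894
75 [36 64 63 57 55 57 30] 0.1883
76 [35 64 61 54 54 55 36] 0.1872
77 [30 54 53 52 48 41 33] 0.1861
78 [30 34 35 26 26 28 19] 0.1849
79 [ 0 14  2 29 24 18  3] 0.1838
80 [135  34 108 142 119  90  74] 0.1827
81 [204 127 165 208 175 130 121] 0.1816
82 [191 177 155 197 165 126 113] 0.1805
83 [191 173 153 192 165 125 111] 0.1793
84 [188 173 152 193 167 125 112] 0.1782
85 [189 173 152 189 165 126 114] 0.1771
86 [188 170 151 190 164 126 114] 0.1759
87 [190 167 152 188 166 127 115] 0.1748
88 [190 166 150 190 169 129 114] 0.1737
89 [191 167 149 188 170 130 115] 0.1725
```

View pics/s6.png

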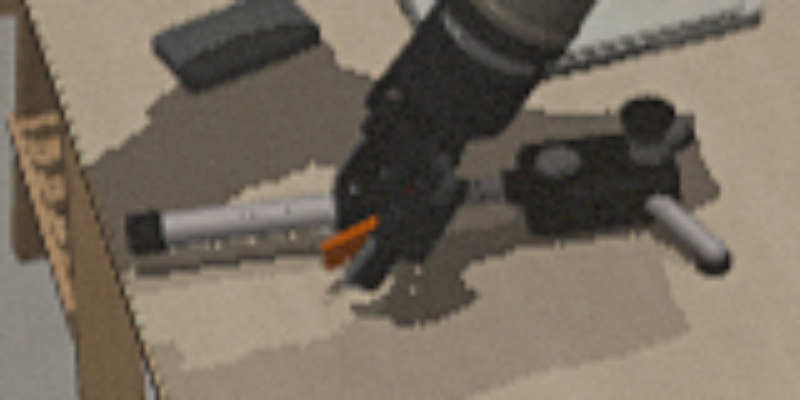

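The side crop shows the collar against the band with the lever (350,240) still open and the gripper hiding the band itself. The cap at (557,160) looks grey, so I'll check its height. Next I start closing, moving the arm sideways so the thumb-side finger stays by its plate.

```bash
python3 -m pendant '{"translation":[[0.02,0.09,0],[0.04,0.18,0],[0.06,0.27,0],[0.06,0.27,0]],"delta_rot":[[0,0,0],[0,0,0],[0,0,0],[0,0,0]]}' 0.7 30
python3 leg.py 7
python3 - <<'E'
from h import *
s=np.load("st.npz")
p,d=grab_frame("side"); P=cloud("side",d); S=(P-s["org"])@np.stack([s["ex"],s["ey"],[0,0,1]],1)
m=(np.hypot(S[...,0]-.022,S[...,1])<.008)&(abs(P[...,2]-.045)<.02); print("cap z",np.median(P[m][:,2]),m.sum(),np.median(p[m],0))
m=(abs(S[...,0])<.008)&(abs(S[...,1])<.02)&(abs(P[...,2]-.045)<.02); print("hub z",np.median(P[m][:,2]),m.sum(),np.median(p[m],0))
E
```

```text
clock: 7.68
tcp_pos: [0.3772, 0.0601, 0.0137]
orientation: [-0.279, -2.52, -0.084]
contact_force: [-2.6, -1.0, 1.2]
grip_width: 0.0601
gripper_force: 1.8
tcp [0.1559 0.0139 0.0137] t 7.675
lever ang 0.5134303 tip x,y 0.16447999335340086 0.04366970450439677
collar_end est by depth 0.23187873890639027 4765
blue x [0.11523011 0.11203804]
scene orange 33 [0.1509 0.1661] [0.0248 0.0477]
side orange 23 [0.1476 0.1639] [0.0163 0.0475]
cap z 0.0441963720554951 15 [81. 76. 76.]
hub z 0.0415317456175292 40 [40.5 38.  32.5]
```

```bash
python3 -m pendant '{"translation":[[0.02,0.1,0],[0.04,0.2,0],[0.06,0.28,0],[0.06,0.28,0]],"delta_rot":[[0,0,0],[0,0,0],[0,0,0],[0,0,0]]}' 0.54 30
python3 leg.py 8
```

```text
clock: 8.38
tcp_pos: [0.379, 0.0677, 0.0149]
orientation: [-0.278, -2.52, -0.086]
contact_force: [-3.7, -1.9, 13.0]
grip_width: 0.0464
gripper_force: 1.9
tcp [0.1559 0.0061 0.0149] t 8.375
lever ang 0.19571616 tip x,y 0.17117818725786796 0.029910001489554146
collar_end est by depth 0.2332133495690939 4931
blue x [0.11532588 0.11300027]
scene orange 50 [0.14  0.172] [0.0209 0.033 ]
side orange 34 [0.1515 0.1715] [0.0124 0.0334]
```

```bash
python3 -m pendant '{"translation":[[0.12,-0.03,0.11],[0.12,-0.03,0.11]],"delta_rot":[[0,0,0],[0,0,0]]}' 0.54 30
python3 leg.py 9
python3 -m pendant '{"translation":[[0.01,0.05,0],[0.02,0.1,0],[0.02,0.12,0],[0.02,0.12,0],[0.02,0.12,0],[0.02,0.12,0]],"delta_rot":[[0,0,0],[0,0,0],[0,0,0],[0,0,0],[0,0,0],[0,0,0]]}' 0.3 40
python3 leg.py 10
```

```text
clock: 8.78
tcp_pos: [0.3824, 0.067, 0.0166]
orientation: [-0.279, -2.521, -0.085]
contact_force: [-3.0, -0.8, 3.6]
grip_width: 0.0462
gripper_force: 2.3
tcp [0.1524 0.0061 0.0166] t 8.775
lever ang 0.19620174 tip x,y 0.16793538813728318 0.029876123074781536
collar_end est by depth 0.22983832232791968 4868
blue x [0.11193875 0.10997926]
scene orange 46 [0.1328 0.1689] [0.02   0.0325]
side orange 30 [0.1496 0.1687] [0.0135 0.0345]
clock: 9.68
tcp_pos: [0.3826, 0.0691, 0.0171]
orientation: [-0.279, -2.521, -0.084]
contact_force: [-2.8, -4.0, 9.4]
grip_width: 0.0333
gripper_force: 40.7
tcp [0.1527 0.004  0.0171] t 9.675
lever ang -0.01700234 tip x,y 0.1698933476433792 0.02091727973252929
collar_end est by depth 0.2308548569471544 4858
blue x [0.11262352 0.11133866]
scene orange 48 [0.1276 0.1705] [0.0165 0.0232]
side orange 36 [0.1263 0.1701] [0.0142 0.026 ]
```

```bash
python3 -m pendant '{"translation":[[0,0,0],[0,0,0],[0,0,0],[0,0,0]],"delta_rot":[[0,0,0],[0,0,0],[0,0,0],[0,0,0]]}' 0.3 40; python3 leg.py 11
```

```text
clock: 10.32
tcp_pos: [0.3826, 0.0691, 0.0171]
orientation: [-0.278, -2.521, -0.084]
contact_force: [-3.7, -3.3, 7.9]
grip_width: 0.0338
gripper_force: 40.7
tcp [0.1526 0.004  0.0171] t 10.325
lever ang -0.016920466 tip x,y 0.17003162718933218 0.02096329320507652
collar_end est by depth 0.2306059048530713 4862
blue x [0.11262447 0.11141363]
scene orange 49 [0.1267 0.1706] [0.0162 0.0231]
side orange 38 [0.1263 0.1701] [0.013  0.0254]
```

View pics/w11.png

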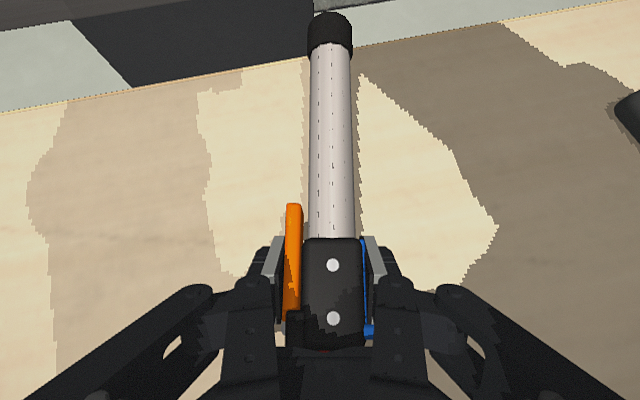

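The lever at (292,255) lies shut along the collar, with one pad on it and the other on the blue rest (370,280). The leg is steady at the band.

```bash
python3 -c "
from bench import *
print(hand_in())"
```

```text
the job is handed in; nothing more can be done
None
```

I handed the job in at about 10 s, with no verdict returned: the cap measured home, the collar end sat about 1–2 mm from the band's edge by my estimate (the gripper hid the band), and the lever was shut and pinched at about 40 N against the thumb rest.

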